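# Put the stacked lids back on their kitchen canisters

### The job

The wooden lids of the four kitchen canisters have been left in a stack on the terracotta trivet. Take the stack apart and put every lid on the canister of its own shape and size, lying flat on the rim, centred and squared up with it so that the mouth is fully covered. Leave the canisters standing where they are, and do not disturb the mug and the jam jar.

Things in the scene. Friction and masses are not known exactly. Their poses are not given: they have to be found in the camera images.
- lid_small: Plain light-wood lid with a thin dark seal along its lower edge, flat slab without knob, 16 mm thick, small round, 42 mm diameter. Top of the stack at the start, on lid_round. Origin: centre of the underside; z up through the lid. Loose, about 20 g.
- lid_round: Plain light-wood lid with a thin dark seal along its lower edge, flat slab without knob, 16 mm thick, larger round, 58 mm diameter. Third from the bottom, on lid_square. Origin: centre of the underside; z up through the lid. Loose, about 35 g.
- lid_square: Plain light-wood lid with a thin dark seal along its lower edge, flat slab without knob, 16 mm thick, square, 64 x 64 mm. Second from the bottom, on lid_oblong; the lids in the stack are a few mm and up to 0.3 rad out of line with each other. Origin: centre of the underside; z up through the lid; x and y along its sides. Loose, about 50 g.
- lid_oblong: Plain light-wood lid with a thin dark seal along its lower edge, flat slab without knob, 16 mm thick, oblong, 124 mm along its x by 68 mm along its y. Bottom of the stack, on a fixed terracotta trivet 150 x 100 mm and 16 mm thick, whose long side is nearly along the lid's. Origin: centre of the underside; z up through the lid; x along the long side. Loose, about 95 g.
- can_small: Open white stoneware canister, small round, 34 mm outer diameter, 56 mm tall, walls 5 mm, flat level rim 56 mm above its underside; the lid overhangs it by 4 mm all round. Origin: centre of the underside (on the worktop); z up to the mouth. Loose, about 220 g; it can slide or tip if pushed.
- can_round: Open white stoneware canister, larger round, 50 mm outer diameter, 74 mm tall, walls 5 mm, flat level rim 74 mm above its underside; the lid overhangs it by 4 mm all round. Origin: centre of the underside (on the worktop); z up to the mouth. Loose, about 350 g; it can slide or tip if pushed.
- can_square: Open white stoneware canister, square, 56 x 56 mm outside, 80 mm tall, walls 5 mm, flat level rim 80 mm above its underside; the lid overhangs it by 4 mm all round. Origin: centre of the underside (on the worktop); z up to the mouth; x and y along its sides. Loose, about 400 g; it can slide or tip if pushed.
- can_oblong: Open white stoneware canister, oblong, 116 mm along its x by 60 mm along its y outside, 70 mm tall, walls 5 mm, flat level rim 70 mm above its underside; the lid overhangs it by 4 mm all round. Origin: centre of the underside (on the worktop); z up to the mouth; x along the long side. Loose, about 550 g; it can slide or tip if pushed.
- mug: Bystander: blue ceramic mug, 80 mm diameter, 88 mm tall, handle on its +y side. Origin: centre of the underside. Not to be disturbed.
- jam_jar: Bystander: closed amber glass jar with a steel cap, 66 mm diameter, 90 mm tall. Origin: centre of the underside. Not to be disturbed.
Mind the look-alikes: they are no part of the job. What is shaped like the can_oblong but green, purple or yellow is not meant.

How it is judged (in metres and radians):
At the end, for the whole second after the job is handed in: Every lid lies flat (0.06 rad) on the rim (4 mm) of its own canister, centred within 8 mm, the oblong and square ones aligned within 0.15 rad (any equivalent way round). Canisters upright and, like mug and jar, within 30 mm of their start. All at rest and released (horizontal distance between lid_oblong and can_oblong below 0.008 m and z of lid_oblong in the frame of can_oblong between 0.066 and 0.074 m and angle between each of lid_oblong, can_oblong, lid_square, can_square, lid_round, can_round, lid_small, can_small's own z axis and vertical below 0.06 rad and distance of each of can_oblong, can_square, can_round, can_small, mug, jam_jar from where it was at the start of the episode below 0.03 m and linear speed of each of lid_oblong, can_oblong, lid_square, can_square, lid_round, can_round, lid_small, can_small below 0.02 m/s and angle between the x axis of lid_oblong and the x axis of can_oblong, either way round below 0.15 rad and horizontal distance between lid_square and can_square below 0.008 m and z of lid_square in the frame of can_square between 0.076 and 0.084 m and (angle between the x axis of lid_square and the x axis of can_square, either way round below 0.15 rad or angle between the x axis of lid_square and the y axis of can_square, either way round below 0.15 rad) and horizontal distance between lid_round and can_round below 0.008 m and z of lid_round in the frame of can_round between 0.07 and 0.078 m and horizontal distance between lid_small and can_small below 0.008 m and z of lid_small in the frame of can_small between 0.052 and 0.06 m); the robot touches nothing.
It fails at once if a canister is tipped or pushed away (more than 0.35 rad or 50 mm) (angle between any of can_oblong, can_square, can_round, can_small's own z axis and vertical above 0.35 rad or distance of any of can_oblong, can_square, can_round, can_small from where it was at the start of the episode above 0.05 m).
It fails at once if the mug or the jam jar is knocked (tipped over 0.35 rad or moved more than 30 mm) (angle between any of mug, jam_jar's own z axis and vertical above 0.35 rad or distance of any of mug, jam_jar from where it was at the start of the episode above 0.03 m).
It also fails if it takes over 109 s, if anything falls off the work surface, if the arm or the gripper's body presses on something with over 40 N, if the wrist force passes 120 N, or if a joint passes its speed limit or range.

### The arm

A 6-joint arm with a two-finger parallel gripper is mounted at the origin on the work surface. World frame = base frame: x ahead of the robot, y to its left, z up, the work surface at z = 0. Lengths are in m, angles in degrees, forces in N, time in s.
With the tool pointing down it reaches from about 0.3 to 0.825 m from the base axis. Payload 5.4 kg.
Tool frame: the origin (TCP) lies midway between the tips of the shut fingers; the grasp point (between the pads) lies tcp_to_grasp behind it (tcp_to_grasp is the distance from the TCP to the grasp point, in m); z points along the fingers, y is the line along which they close (so a half turn about z gives the same grasp; the last joint's range is limited). The gripper opens to 92 mm and grips with 3 to 60 N. Pads are 20 mm wide; open, the fingers measure 128 mm over their backs; the gripper's body (75 mm by 189 mm) begins 69 mm behind the grasp point.
Start: joints at [62.389, 9.076, 91.501, -0, 79.423, -12.038], TCP at [0.154, 0.554, 0.188] pointing down, gripper open.
Joint ranges: [-166.64, 166.64], [-54.1, 131.32], [10.49, 154.53], [-73.88, 253.88], [9.74, 151.15], [-171.62, 171.62]. Speed limits (degrees/s): [147.25, 147.25, 180, 180, 180, 180].

### API

Orientations are given as [roll, pitch, yaw] about the fixed x, y, z axes, in that order (R = Rz(yaw) Ry(pitch) Rx(roll)).
In Python, from station import * gives the robot as it stands.
- The arm moves only by the tool move_arm, never from a script. Its argument "increments" is a list of rows, each a list of 2 entries, a list of its own where there are three numbers: the shift along the world's x, y, z in units of 40 mm (1.0 is 40 mm), then the turn about the world's z in units of 5 degrees (1.0 is 5 degrees). In form: [[[x, y, z], turn], ...]. A call has 1 to 5 rows; each row shifts and turns the commanded pose from where the row before left it; what a row does not reach is not made up. A row lasts 1/8 s, in which the tool goes at most 62.5 mm and 10.7 degrees, less where a joint would pass 70% of its speed; a pose out of reach is approached as far as the arm can. A call is refused whole if a number of a shift passes 1 or a number of a turn 1, either way. A call with a gripper value outside its range is refused whole. "hand" is the finger opening in mm, from 0 to 91.9, set as the call begins (left out, the last holds). The fingers move at their own pace and stop on an object; "newtons" is the grip in N (left out, the last holds). Time passes only in rows, so rows that do not move let the fingers close. It gives the time, the measured TCP pose, the force, the opening and the grip force at its end, in the units of the state.
- get_obs(): the state, without advancing time (a new reading comes with each control period).
- grab_frame(name): name is "scene" or "top"; returns the picture (400x640x3 uint8, blue, green, red); there is no depth.
- get_calibration(name): a dict with "K" (3x3 intrinsics, pixels), "D" ([k1, k2, p1, p2, k3] as OpenCV has them; the pictures are not rectified), "view" (4x4, takes a point from world to camera coordinates). Camera axes: x right, y down, z forward; pixel columns grow to the right and rows downward; lengths in m; the calibration is good to about 2 mm. A picture is of the moment at which its call begins. get_calibration takes no time and is no camera call.
- hand_in(): hands the job in; it is judged then, once.
Trained networks look in the newest picture that a camera, given by its name, has taken for a name from the list of things; names that differ only in an ending like _2 or _b are one class to them, and where a whole thing is asked for, a point or a joint stands for the part that bears it (a point fixed in the world has none). Each returns a list of dicts, best first, with "p" (0 to 1); they miss things now and then, are a little off and sometimes report something else, mostly with a low value. They report only what shows in the picture. A call takes as long as a camera call. They do not tell look-alikes from the thing itself.
- search_frame(camera, target): "position" ([x, y, z] in m, in world coordinates, good to about 4 mm: the middle of the surface that is visible of it).
- outline_of(camera, target): "region" (400x640 bool, what is visible of it).
The state is a dict: "clock": time; "qpos": joint angles; "qd": joint speeds; "joint_torque": joint torques, N m; "tcp_pos": TCP position; "eef_rot": TCP orientation; "ft_force": force on the tool from outside, world axes, zero at the start; "ft_torque": the same for the moment, N m; "gripper_width": finger opening in m; "gripper_force": force on a finger pad.
Only numpy, scipy, OpenCV 4.12 (cv2) and the standard library are available. Lean on these libraries where they do the work, as an engineer would, in place of code of your own. Each camera call takes 0.05 s, during which the arm holds its last target. There are 200 camera calls.

## Working session

There is one attempt and no reset: what is moved stays moved. The work goes in short steps, Python scripts to look and compute and a tool call to move; the robot and the scene stay as the last step left them, time stands still between calls to the robot, and variables do not carry over. Pictures are saved under pics/ and viewed, at most 14 in all, crops included, and the job is handed in when it is done.

Besides the shell and the picture viewer there is one more tool, called after "Request:" as name(argument=value, ...), one argument or row to a line, values as JSON. move_arm: Moves the arm, as the interface text tells. Its arguments: {"type":"object","properties":{"increments":{"type":"array","items":{"type":"array"}},"hand":{"type":"number"},"newtons":{"type":"number"}},"required":["increments"]}

```bash
mkdir -p pics; ls
python3 - <<'E'
from station import *
import cv2,numpy as np
o=get_obs();print(o)
for c in("scene","top"):
    cv2.imwrite(f"pics/{c}0.png",grab_frame(c)); k=get_calibration(c); print(c,k)
for c in("scene","top"):
    for t in "lid_small lid_round lid_square lid_oblong can_small can_round can_square can_oblong mug jam_jar".split():
        print(c,t,[(np.round(d["position"],3).tolist(),round(d["p"],2)) for d in search_frame(c,t)][:5])
print(get_obs()["clock"])
E
```

```text
pics
{'clock': 0.0, 'qpos': array([ 6.23887958e+01,  9.11273116e+00,  9.15725181e+01, -1.58399131e-03,
        7.94245033e+01, -1.20376801e+01]), 'qd': array([-0.00144919, -0.00023678,  0.03813008,  0.07705379,  0.07671054,
        0.02726587]), 'joint_torque': array([-2.99475774e-03, -3.85567617e+01, -3.22107732e+01,  6.98797451e-02,
        3.79847700e-02, -1.54924978e-04]), 'tcp_pos': array([0.15407346, 0.55325566, 0.18741519]), 'eef_rot': array([-1.79892336e+02, -2.13671149e-02,  1.64426748e+02]), 'ft_force': array([0.30379613, 1.12596663, 0.49131488]), 'ft_torque': array([ 0.00690405, -0.02094668, -0.04695697]), 'gripper_force': 0.0, 'gripper_width': 0.09212028484094892}
scene {'K': array([[481.07255731,   0.        , 325.2129473 ],
       [  0.        , 481.07255731, 198.55444919],
       [  0.        ,   0.        ,   1.        ]]), 'D': array([0.01181438, 0.        , 0.        , 0.        , 0.        ]), 'view': array([[ 0.30174369,  0.95336067,  0.00736093, -0.31072002],
       [ 0.58911301, -0.18037582, -0.78766136, -0.26664039],
       [-0.74959762,  0.24200827, -0.6160644
[... 1122 characters left out ...]
cene mug [([0.749, 0.026, 0.055], 0.67)]
scene jam_jar [([0.509, 0.434, 0.064], 0.71)]
top lid_small [([0.421, 0.233, 0.081], 0.85)]
top lid_round [([0.426, 0.239, 0.063], 0.65)]
top lid_square [([0.423, 0.234, 0.045], 0.5), ([0.622, -0.168, 0.05], 0.19)]
top lid_oblong [([0.433, 0.233, 0.029], 0.6)]
top can_small [([0.45, -0.017, 0.041], 0.56)]
top can_round [([0.442, -0.199, 0.041], 0.6)]
top can_square [([0.623, -0.169, 0.05], 0.96)]
top can_oblong [([0.672, 0.374, 0.013], 0.87), ([0.624, 0.539, 0.032], 0.84), ([0.647, 0.188, 0.011], 0.82), ([0.568, 0.029, 0.014], 0.81), ([0.795, -0.131, 0.034], 0.75)]
top mug [([0.733, 0.027, 0.037], 0.92)]
top jam_jar [([0.488, 0.438, 0.093], 0.79)]
1.1
```

View pics/top0.png

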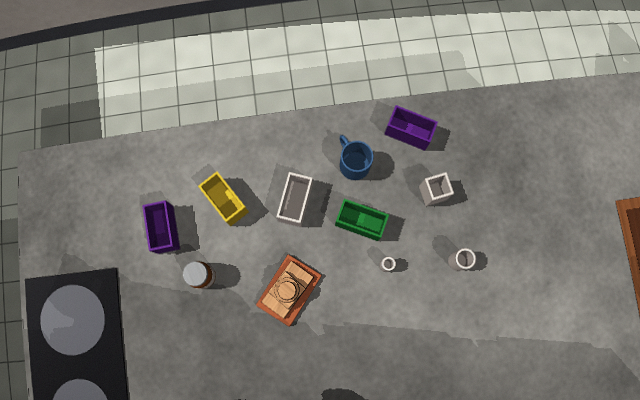

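View pics/scene0.png

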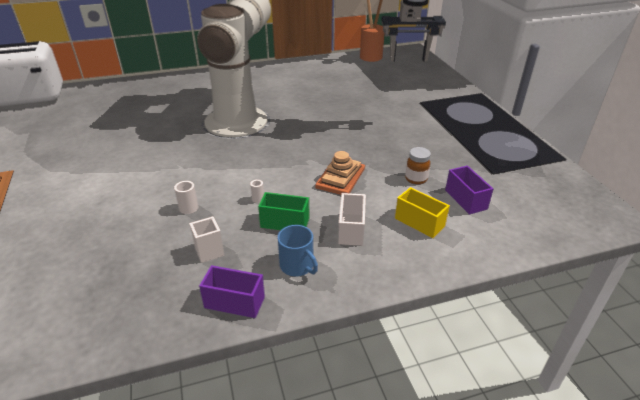

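White open canister at top-view (294,197) is can_oblong. The look-alikes are purple (160,226) and (411,128), yellow (222,197) and green (362,219). I'll confirm it in a crop while fitting poses to the outlines.

```bash
cat > h.py <<'E'
from station import *
import cv2,numpy as np
from scipy.optimize import minimize
DIM=dict(lid_small=(.042,0,.016),lid_round=(.058,0,.016),lid_square=(.064,.064,.016),lid_oblong=(.124,.068,.016),
 can_small=(.034,0,.056),can_round=(.050,0,.074),can_square=(.056,.056,.080),can_oblong=(.116,.060,.070))
CAL={c:get_calibration(c) for c in("scene","top")}
def proj(c,P):
    k=CAL[c];V=k["view"]
    return cv2.projectPoints(np.float64(P),cv2.Rodrigues(V[:3,:3])[0],V[:3,3],k["K"],k["D"])[0][:,0]
def prism(n,x,y,z,yaw):
    a,b,h=DIM[n]
    if b: p=np.array([[1,1],[-1,1],[-1,-1],[1,-1]])*[a/2,b/2]
    else:
        t=np.linspace(0,2*np.pi,40)[:-1];p=a/2*np.c_[np.cos(t),np.sin(t)]
    R=np.array([[np.cos(yaw),-np.sin(yaw)],[np.sin(yaw),np.cos(yaw)]]);p=p@R.T+[x,y]
    return np.vstack([np.c_[p,0*p[:,0]+z],np.c_[p,0*p[:,0]+z+h]])
def mask(c,n,near=None):
    best=None
    for d in outline_of(c,n):
        m=d["region"]
        if near is not None:
            ys,xs=np.nonzero(m); q=proj(c,[near])[0]
            if np.hypot(xs.mean()-q[0],ys.mean()-q[1])>25: continue
        return m.astype(np.uint8)
def cost(n,masks,x,y,z,yaw):
    s=0
    for c,m in masks.items():
        S=4;r=cv2.convexHull((proj(c,prism(n,x,y,z,yaw))).astype(np.float32))
        x0,y0,w,h=cv2.boundingRect(r);ys,xs=np.nonzero(m)
        X0=min(x0,xs.min())-3;Y0=min(y0,ys.min())-3;X1=max(x0+w,xs.max())+4;Y1=max(y0+h,ys.max())+4
        M=cv2.resize(m[max(Y0,0):Y1,max(X0,0):X1]*255,None,fx=S,fy=S,interpolation=cv2.INTER_LINEAR)>127
        A=np.zeros(M.shape,np.uint8)
        cv2.fillConvexPoly(A,np.round((r[:,0]-[max(X0,0),max(Y0,0)]+.5)*S*16).astype(np.int32),1,shift=4)
        A=A>0; s+=1-(A&M).sum()/(A|M).sum()
    return s
def fit(n,z,x,y,yaws,masks):
    best=None
    for yw in yaws:
        f=lambda p:cost(n,masks,p[0]/100,p[1]/100,z,p[2])
        r=minimize(f,[x*100,y*100,yw],method="Nelder-Mead",options=dict(initial_simplex=[[x*100,y*100,yw],[x*100+1,y*100,yw],[x*100,y*100+1,yw],[x*100,y*100,yw+.3]],xatol=.01,fatol=1e-4))
        if best is None or r.fun<best.fun:best=r
    return best.x[0]/100,best.x[1]/100,np.degrees(best.x[2]),best.fun
def poly(img,c,n,x,y,z,yaw):
    cv2.polylines(img,[np.int32(np.round(proj(c,prism(n,x,y,z,np.radians(yaw)))))[k] for k in ([slice(0,None)] and [np.arange(len(prism(n,x,y,z,0))//2),np.arange(len(prism(n,x,y,z,0))//2)+len(prism(n,x,y,z,0))//2])],True,(0,0,255),1)
E
python3 - <<'E'
from h import *
import station; print([ (k,v) for k,v in vars(station).items() if 'grasp' in k.lower()])
im={c:grab_frame(c) for c in CAL}
G=dict(can_small=(.45,-.017,0),can_round=(.444,-.199,0),can_square=(.63,-.168,0),can_oblong=(.647,.188,0),lid_small=(.425,.233,.064))
for n,(x,y,z) in G.items():
    ms={c:mask(c,n,(x,y,z+DIM[n][2]/2)) for c in CAL}
    ms={c:m for c,m in ms.items() if m is not None}
    yaws=[0] if not DIM[n][1] else np.radians([0,30,60,90,120,150])
    for sub in [ms]+[{c:m} for c,m in ms.items()]:
        r=fit(n,z,x,y,yaws,sub);print(n,list(sub),np.round(r,4))
        if sub is ms:
            for c in im: poly(im[c],c,n,r[0],r[1],z,r[2])
for n,z in(("lid_round",.048),("lid_square",.032),("lid_oblong",.016)):
    ms={c:mask(c,n,(.43,.233,z)) for c in CAL}
    print(n,{c:None if m is None else int(m.sum()) for c,m in ms.items()})
a=cv2.resize(im["top"][140:340,240:490],None,fx=3.2,fy=3,interpolation=cv2.INTER_CUBIC);cv2.imwrite("pics/c1.png",a)
print(get_obs()["clock"])
E
```

```text
[('tcp_to_grasp', 0.0187)]
can_small ['scene', 'top'] [ 0.4545 -0.0122  3.2955  0.3066]
can_small ['scene'] [ 0.4494 -0.0109  3.2123  0.1735]
can_small ['top'] [ 0.4547 -0.0124 -5.1172  0.1185]
can_round ['scene', 'top'] [ 0.4362 -0.1962 20.1569  0.1798]
can_round ['scene'] [ 0.4332 -0.1964  7.1448  0.0576]
can_round ['top'] [ 0.4374 -0.1962 15.6772  0.0982]
can_square ['scene', 'top'] [ 0.6201 -0.1624 10.0769  0.1249]
can_square ['scene'] [ 0.6177 -0.1621 10.5972  0.0451]
can_square ['top'] [ 0.6208 -0.1639  9.022   0.0604]
can_oblong ['scene', 'top'] [6.468000e-01 1.903000e-01 1.572766e+02 1.089000e-01]
can_oblong ['scene'] [  0.6415   0.1918 -21.7494   0.0345]
can_oblong ['top'] [  0.6475   0.1901 -22.8064   0.0294]
lid_small ['scene', 'top'] [0.4235 0.2376 9.2311 0.1576]
lid_small ['scene'] [ 0.4217  0.2382 10.6788  0.0549]
lid_small ['top'] [0.4247 0.2369 6.4826 0.0686]
lid_round {'scene': 156, 'top': 190}
lid_square {'scene': 220, 'top': 173}
lid_oblong {'scene': 430, 'top': 693}
2.0
```

View pics/c1.png

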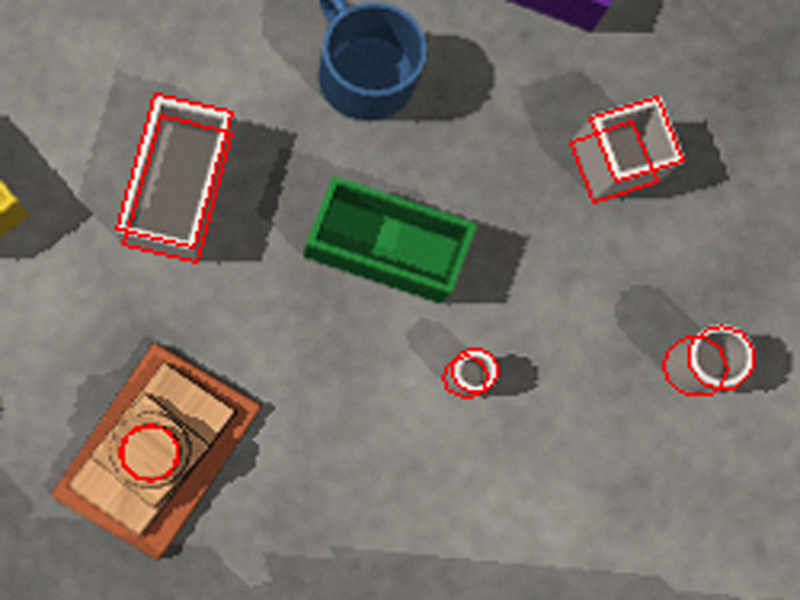

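The crop confirms the white canister at top-view (294,197) as can_oblong: it is the only white one with the 116×60 outline. All fits lie on the rims. I'll start with lid_small.

Request:
move_arm(
  increments=[
    [[0.85,-1,0],0],
    [[0.85,-1,0],0],
    [[0.85,-1,0],0],
    [[0.85,-1,0],0],
    [[0.85,-1,0],0],
  ],
  hand=62,
  newtons=12,
)

```text
clock: 2.62
tcp_pos: [0.3253, 0.3526, 0.1886]
eef_rot: [180.0, 0.0, 164.4]
ft_force: [-0.1, -0.2, -0.4]
gripper_width: 0.0619
gripper_force: 0.0
```

Request:
move_arm(
  increments=[
    [[0.85,-1,0],0],
    [[0.85,-1,0],0],
    [[0.81,-0.92,-0.5],0],
    [[0,0,-0.75],0],
    [[0,0,-0.5],0],
  ],
)

```text
clock: 3.25
tcp_pos: [0.4247, 0.2362, 0.1171]
eef_rot: [-180.0, -0.1, 164.3]
ft_force: [-0.4, -0.2, 0.2]
gripper_width: 0.0623
gripper_force: 0.0
```

Request:
move_arm(
  increments=[
    [[0,0,-0.65],0],
    [[0,0,-0.6],0],
    [[0,0,0],0],
  ],
)

```text
clock: 3.62
tcp_pos: [0.4231, 0.2366, 0.0668]
eef_rot: [-179.9, -0.2, 164.4]
ft_force: [-0.1, 0.4, -0.4]
gripper_width: 0.062
gripper_force: 0.0
```

Request:
move_arm(
  increments=[
    [[0,0,0],0],
    [[0,0,0],0],
    [[0,0,0],0],
    [[0,0,0],0],
  ],
  hand=30,
)

```text
clock: 4.12
tcp_pos: [0.4251, 0.2372, 0.0688]
eef_rot: [180.0, 0.0, 164.4]
ft_force: [0.3, 1.1, -0.1]
gripper_width: 0.0301
gripper_force: 0.0
```

Request:
move_arm(
  increments=[
    [[0,0,0.5],0],
    [[0,0,0.6],0],
    [[0,0,0.7],0],
    [[0,0,0.5],0],
    [[0,0,0],0],
  ],
)

```text
clock: 4.75
tcp_pos: [0.4261, 0.2374, 0.1621]
eef_rot: [179.9, 0.2, 164.4]
ft_force: [0.0, 0.3, 0.4]
gripper_width: 0.0302
gripper_force: 0.0
```

Run:
```python
from h import *
o=get_obs();print(o["clock"],o["tcp_pos"],o["eef_rot"],o["gripper_width"])
x,y,z=o["tcp_pos"];im={c:grab_frame(c) for c in CAL}
for n,zz in(("lid_small",z-.003),("lid_round",.048)):
    ms={c:mask(c,n,(.425,.235,zz)) for c in CAL}
    for c,m in ms.items():
        if m is not None: r=fit(n,zz,.425,.235,[0],{c:m});print(n,c,np.round(r,4)); poly(im[c],c,n,r[0],r[1],zz,0)
a=[cv2.resize(i,(400,400)) for i in(im["top"][230:330,240:340],im["scene"][130:230,290:390])]
cv2.imwrite("pics/c2.png",np.hstack(a))
```

```text
4.75 [0.42609871 0.2374403  0.1621154 ] [179.88563353   0.1939333  164.42942764] 0.030167963856391793
lid_round scene [0.4259 0.2401 0.429  0.4363]
```

View pics/c2.png

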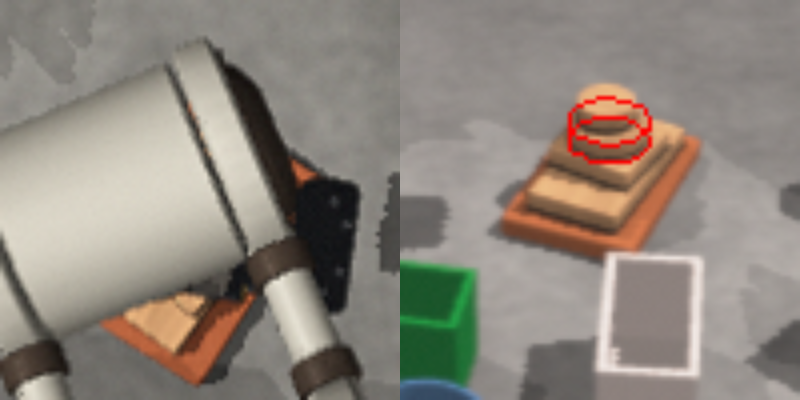

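The gripper closed to 30 mm with no lid. The scene crop shows lid_small still on the stack at scene (342,157). I'll straddle it again and look at where the fingertips really are.

Request:
move_arm(
  increments=[
    [[0,0,0],0],
    [[0,0,-0.5],0],
    [[0,0,-0.7],0],
    [[0,0,-0.7],0],
    [[0,0,-0.4],0],
  ],
  hand=62,
)

```text
clock: 5.68
tcp_pos: [0.4238, 0.2368, 0.0668]
eef_rot: [-179.9, -0.1, 164.4]
ft_force: [-0.6, 0.9, -0.4]
gripper_width: 0.0619
gripper_force: 0.0
```

Run:
```python
from h import *
o=get_obs();print(o["clock"],o["tcp_pos"],o["gripper_width"])
i=grab_frame("scene");print(proj("scene",[o["tcp_pos"]]))
cv2.imwrite("pics/c3.png",cv2.resize(i[80:220,260:447],(800,600),interpolation=cv2.INTER_CUBIC))
```

```text
5.675 [0.42380422 0.23678038 0.06676655] 0.0619379193093125
[[340.54492103 158.88219228]]
```

View pics/c3.png

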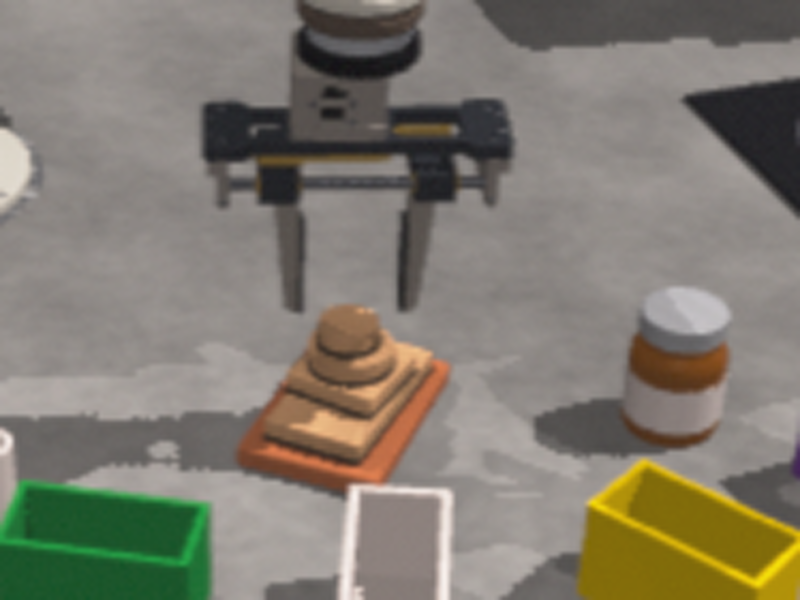

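The fingertips show at scene (342,152), about 7 px above where the reported TCP projects (340,159). Either they are ~24 mm higher than reported or ~32 mm further back. I'll go 16 mm lower, which is clear of contact either way, and look again.

Request:
move_arm(
  increments=[
    [[0,0,-0.2],0],
    [[0,0,-0.2],0],
    [[0,0,0],0],
  ],
  hand=52,
)

```text
clock: 6.1
tcp_pos: [0.4247, 0.237, 0.0522]
eef_rot: [-180.0, -0.0, 164.4]
ft_force: [-0.6, 0.9, 0.4]
gripper_width: 0.0519
gripper_force: 0.0
```

Run:
```python
from h import *
o=get_obs();print(o["clock"],o["tcp_pos"],o["gripper_width"],o["ft_force"])
i=grab_frame("scene");print(proj("scene",[o["tcp_pos"]]));t=grab_frame("top");print(proj("top",[o["tcp_pos"]]))
cv2.imwrite("pics/c4.png",np.hstack([cv2.resize(i[110:200,300:390],(400,400),interpolation=cv2.INTER_CUBIC),cv2.resize(t[230:330,240:340],(400,400))]))
```

```text
6.1 [0.42467199 0.23702179 0.05223492] 0.05192781104171608 [-0.59076204  0.85222162  0.41864014]
[[340.58631778 163.30905623]]
[[287.11276988 290.34504095]]
```

View pics/c4.png

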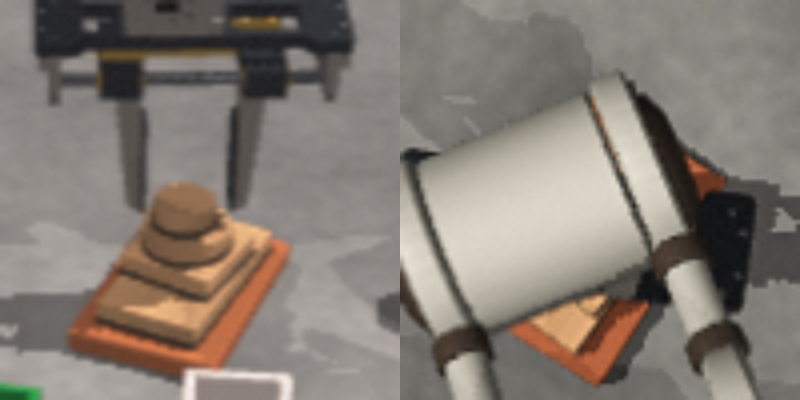

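Request:
move_arm(
  increments=[
    [[0,0,-0.1],0],
    [[0,0,0],0],
    [[0,0,0],0],
    [[0,0,0],0],
  ],
  hand=36,
  newtons=4,
)

```text
clock: 6.7
tcp_pos: [0.4247, 0.2371, 0.0484]
eef_rot: [-180.0, -0.0, 164.4]
ft_force: [0.2, -0.8, -0.3]
gripper_width: 0.0417
gripper_force: 4.0
```

The grip stopped at 41.7 mm, so lid_small is held. The tips are really ~24 mm above the reported TCP, and I'll use that offset from here. Lift and carry it to can_small.

Request:
move_arm(
  increments=[
    [[0,0,0],0],
    [[0,0,0.3],0],
    [[0,0,0.5],0],
    [[0,0,0.5],0],
    [[0.1,-0.8,0],0],
  ],
  newtons=15,
)

```text
clock: 7.32
tcp_pos: [0.4305, 0.2061, 0.1033]
eef_rot: [179.9, 0.3, 164.6]
ft_force: [0.0, -0.8, 0.2]
gripper_width: 0.0412
gripper_force: 15.0
```

Request:
move_arm(
  increments=[
    [[0.1,-0.9,0],0],
    [[0.1,-0.9,0],0],
    [[0.1,-0.9,0],0],
    [[0.1,-0.9,0],0],
    [[0.1,-0.9,0],0],
  ],
)

```text
clock: 7.95
tcp_pos: [0.4493, 0.0238, 0.1015]
eef_rot: [180.0, 0.1, 164.4]
ft_force: [0.1, -0.2, -0.0]
gripper_width: 0.0411
gripper_force: 15.0
```

Request:
move_arm(
  increments=[
    [[0.1,-0.8,0],0],
    [[0.03,-0.13,0],0],
    [[0,0,0],0],
  ],
)

```text
clock: 8.32
tcp_pos: [0.4542, -0.0119, 0.1008]
eef_rot: [180.0, 0.0, 164.4]
ft_force: [-0.2, -0.2, -0.6]
gripper_width: 0.0406
gripper_force: 15.0
```

```bash
cat >> h.py <<'E'
def look(n,z,x,y,yaws=[0],tag=None,crop=None):
    for c in CAL:
        i=grab_frame(c);m=mask(c,n,(x,y,z+DIM[n][2]/2))
        if m is not None and m.sum()>20:
            r=fit(n,z,x,y,yaws,{c:m});print(n,c,np.round(r,4))
            if tag:
                for _ in [0]: poly(i,c,n,r[0],r[1],z,r[2])
        if tag:
            u,v=np.int32(proj(c,[(x,y,z)])[0]);u=max(50,min(590,u));v=max(50,min(350,v))
            yield_=cv2.resize(i[v-50:v+50,u-50:u+50],(400,400),interpolation=cv2.INTER_CUBIC)
            look.im=getattr(look,"im",[])+[yield_]
    if tag: cv2.imwrite(f"pics/{tag}.png",np.hstack(look.im[-2:]))
E
python3 - <<'E'
from h import *
o=get_obs();print(o["clock"],o["tcp_pos"],o["gripper_width"])
x,y,z=o["tcp_pos"]
look("lid_small",.048+.052+.0156,x,y,tag="c5")
look("lid_round",.048,.425,.237)
E
```

```text
8.325 [ 0.45415211 -0.01186022  0.10082998] 0.040634280189207846
lid_small scene [ 4.50400e-01 -1.00000e-02  1.14768e+01  5.92000e-02]
lid_round scene [ 0.4237  0.2401 13.5407  0.0618]
lid_round top [ 0.4263  0.239  13.108   0.0376]
```

View pics/c5.png

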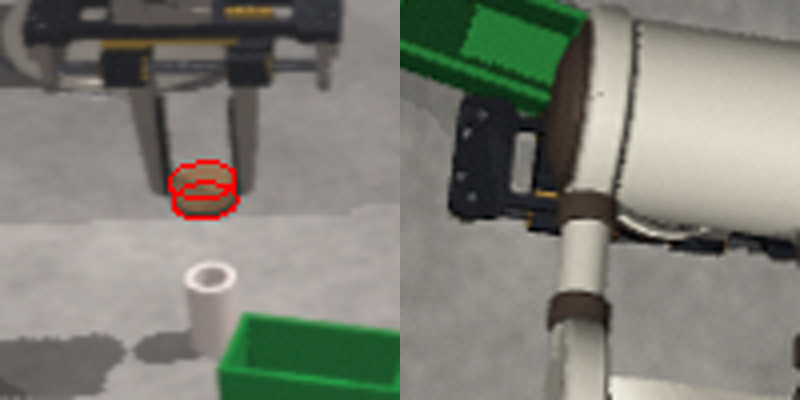

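Request:
move_arm(
  increments=[
    [[-0.02,-0.02,-0.4],0],
    [[0,0,-0.5],0],
    [[0,0,-0.35],0],
    [[0,0,-0.225],0],
    [[0,0,0],0],
  ],
)

```text
clock: 9.35
tcp_pos: [0.4529, -0.0129, 0.0409]
eef_rot: [180.0, -0.0, 164.4]
ft_force: [-0.2, 0.1, -1.0]
gripper_width: 0.041
gripper_force: 15.0
```

Request:
move_arm(
  increments=[
    [[0,0,0],0],
    [[0,0,0],0],
    [[0,0,0],0],
    [[0,0,0.5],0],
    [[0,0,1],0],
  ],
  hand=56,
)

```text
clock: 9.98
tcp_pos: [0.4516, -0.0125, 0.1007]
eef_rot: [180.0, -0.2, 164.4]
ft_force: [1.8, 0.6, -0.8]
gripper_width: 0.0553
gripper_force: 0.0
```

Request:
move_arm(
  increments=[
    [[-0.1,0.9,0],0],
    [[-0.1,0.95,0],0],
    [[-0.1,0.95,0],0],
    [[-0.1,0.95,0],0],
    [[-0.1,0.95,0],0],
  ],
  hand=78,
)

```text
clock: 10.6
tcp_pos: [0.4331, 0.1763, 0.1017]
eef_rot: [180.0, 0.0, 164.4]
ft_force: [0.1, -0.2, -0.3]
gripper_width: 0.0782
gripper_force: 0.0
```

Run:
```python
from h import *
o=get_obs();print(o["clock"],o["tcp_pos"],o["gripper_width"])
look("lid_small",.056,.454,-.012,tag="c6")
```

```text
10.6 [0.43307394 0.17633879 0.10167146] 0.07823905514029283
lid_small scene [ 4.50700e-01 -9.90000e-03  1.03225e+01  6.99000e-02]
lid_small top [ 4.51400e-01 -1.13000e-02  1.42841e+01  9.97000e-02]
```

View pics/c6.png

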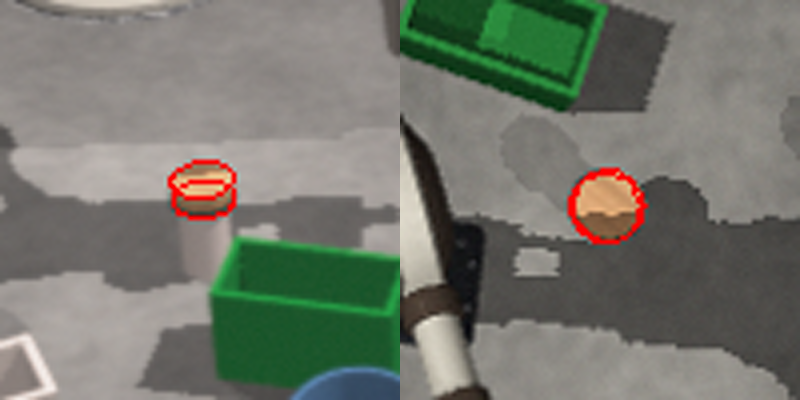

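lid_small lies on can_small, within 1–3 mm in both views. Now lid_round.

Request:
move_arm(
  increments=[
    [[-0.07,0.8,0],0],
    [[0,0.8,0],0],
    [[0,0,-0.6],0],
    [[0,0,-0.6],0],
    [[0,0,-0.6],0],
  ],
)

```text
clock: 11.42
tcp_pos: [0.431, 0.2378, 0.0288]
eef_rot: [-180.0, 0.0, 164.3]
ft_force: [0.1, 0.4, 0.5]
gripper_width: 0.0782
gripper_force: 0.0
```

Request:
move_arm(
  increments=[
    [[0,0,0],0],
    [[0,0,0],0],
    [[0,0,0],0],
    [[0,0,0],0],
  ],
  hand=52,
)

```text
clock: 11.92
tcp_pos: [0.4314, 0.2391, 0.0305]
eef_rot: [180.0, 0.1, 164.4]
ft_force: [0.4, -0.8, 3.6]
gripper_width: 0.0573
gripper_force: 15.0
```

Request:
move_arm(
  increments=[
    [[0,0,0.5],0],
    [[0,0,1],0],
    [[0,0,1],0],
    [[0,-0.8,0],0],
    [[0,-1,0],0],
  ],
)

```text
clock: 12.55
tcp_pos: [0.4309, 0.1668, 0.1305]
eef_rot: [180.0, 0.1, 164.5]
ft_force: [-0.0, -0.6, -1.2]
gripper_width: 0.0574
gripper_force: 15.0
```

Request:
move_arm(
  increments=[
    [[0.05,-1,0],0],
    [[0.05,-1,0],0],
    [[0.05,-1,0],0],
    [[0.05,-1,0],0],
    [[0.05,-1,0],0],
  ],
)

```text
clock: 13.18
tcp_pos: [0.4405, -0.0342, 0.1299]
eef_rot: [180.0, 0.1, 164.4]
ft_force: [0.1, -0.1, -0.1]
gripper_width: 0.057
gripper_force: 15.0
```

Request:
move_arm(
  increments=[
    [[0,-1,0],0],
    [[0,-1,0],0],
    [[0,-1,0],0],
    [[0,-0.95,0],0],
    [[0,-0.17,0],0],
  ],
)

```text
clock: 13.8
tcp_pos: [0.4404, -0.1995, 0.1298]
eef_rot: [-180.0, 0.0, 164.3]
ft_force: [0.1, 0.2, -0.9]
gripper_width: 0.0572
gripper_force: 15.0
```

Run:
```python
from h import *
o=get_obs();print(o["clock"],o["tcp_pos"],o["gripper_width"])
x,y,z=o["tcp_pos"]
look("lid_round",z+.0185,x,y);look("can_round",0,.436,-.196)
z=.032
for c in CAL:
    m=mask(c,"lid_square",(.43,.237,.04));r=fit("lid_square",z,.43,.237,np.radians([0,22,45,67]),{c:m});print(c,np.round(r,4))
look("lid_small",.056,.454,-.012)
```

```text
13.8 [ 0.44039221 -0.19954898  0.12981047] 0.057230293637805754
lid_round scene [ 0.4378 -0.1976  6.5008  0.0614]
lid_round top [ 0.4337 -0.1947 31.2556  0.6209]
can_round scene [ 0.4349 -0.195  11.6708  0.0429]
can_round top [ 0.4309 -0.1725 -9.935   0.6978]
scene [ 0.4242  0.2394 41.6135  0.0892]
top [ 0.4261  0.2388 41.8442  0.0495]
lid_small scene [ 0.4472 -0.0099  2.2361  0.2523]
lid_small top [ 4.52600e-01 -1.15000e-02  1.45036e+01  9.35000e-02]
```

Request:
move_arm(
  increments=[
    [[-0.05,0.03,-0.4],0],
    [[0,0,-0.6],0],
    [[0,0,-0.5],0],
    [[0,0,-0.34],0],
    [[0,0,0],0],
  ],
)

```text
clock: 15.12
tcp_pos: [0.4378, -0.1961, 0.0547]
eef_rot: [180.0, -0.1, 164.4]
ft_force: [-0.0, 0.5, 0.1]
gripper_width: 0.0576
gripper_force: 15.0
```

Request:
move_arm(
  increments=[
    [[0,0,0],0],
    [[0,0,0],0],
    [[0,0,0],0],
    [[0,0,0.5],0],
    [[0,0,1],0],
  ],
  hand=74,
)

```text
clock: 15.75
tcp_pos: [0.4371, -0.1955, 0.115]
eef_rot: [179.9, -0.2, 164.4]
ft_force: [0.8, -0.3, 0.4]
gripper_width: 0.0738
gripper_force: 0.0
```

Request:
move_arm(
  increments=[
    [[-0.04,1,0.4],-1],
    [[-0.04,1,0],-1],
    [[-0.04,1,0],-1],
    [[-0.04,1,0],-1],
    [[-0.04,1,0],-1],
  ],
  hand=80,
)

```text
clock: 16.38
tcp_pos: [0.4303, 0.0047, 0.1321]
eef_rot: [180.0, 0.0, 139.2]
ft_force: [0.5, -0.7, 0.9]
gripper_width: 0.08
gripper_force: 0.0
```

Run:
```python
from h import *
o=get_obs();print(o["clock"],o["tcp_pos"],o["eef_rot"])
look("lid_round",.074,.437,-.196,tag="c7")
```

```text
16.375 [0.43033605 0.00466904 0.1320748 ] [1.79977150e+02 4.43864196e-02 1.39246714e+02]
lid_round scene [ 0.4315 -0.1916  1.0798  0.0542]
lid_round top [ 0.433  -0.1932  9.3283  0.2753]
```

View pics/c7.png

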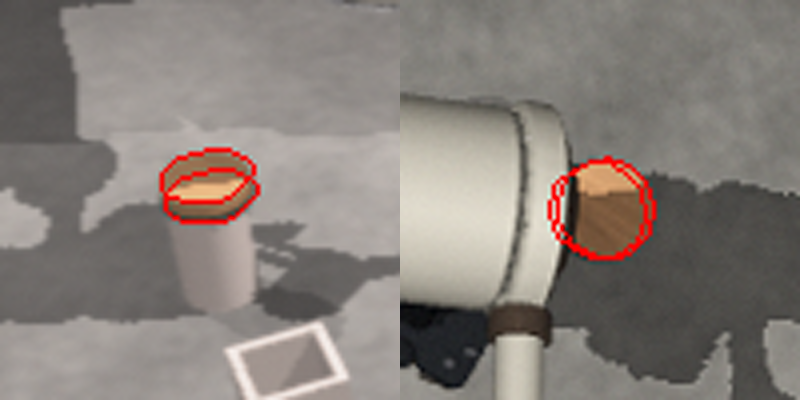

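lid_round rests flat on can_round, about 4–5 mm off centre by these fits; I'll recheck with a clear view. Next lid_square: turn to 131.7° and grip at (0.426, 0.239).

Request:
move_arm(
  increments=[
    [[-0.02,0.98,0],-0.75],
    [[-0.03,0.98,0],-0.75],
    [[-0.02,0.98,0],0],
    [[-0.02,0.98,0],0],
    [[-0.02,0.98,0],0],
  ],
)

```text
clock: 17.2
tcp_pos: [0.4268, 0.1995, 0.132]
eef_rot: [180.0, 0.0, 131.9]
ft_force: [1.2, -0.9, -0.6]
gripper_width: 0.08
gripper_force: 0.0
```

Request:
move_arm(
  increments=[
    [[0,0.96,0],0],
    [[0,0,-0.9],0],
    [[0,0,-0.95],0],
    [[0,0,-0.5],0],
    [[0,0,0],0],
  ],
)

```text
clock: 17.82
tcp_pos: [0.4252, 0.2365, 0.0363]
eef_rot: [-179.8, -0.1, 131.9]
ft_force: [0.6, -0.5, 0.1]
gripper_width: 0.0802
gripper_force: 0.0
```

Request:
move_arm(
  increments=[
    [[0,0.03,-0.3],0],
    [[0,0,-0.25],0],
    [[0,0,0],0],
  ],
)

```text
clock: 18.2
tcp_pos: [0.4255, 0.2388, 0.0152]
eef_rot: [-179.9, -0.0, 131.9]
ft_force: [-0.1, -0.1, -0.8]
gripper_width: 0.0796
gripper_force: 0.0
```

Request:
move_arm(
  increments=[
    [[0,0,0],0],
    [[0,0,0],0],
    [[0,0,0],0],
    [[0,0,0],0],
  ],
  hand=58,
)

```text
clock: 18.7
tcp_pos: [0.4264, 0.2392, 0.0162]
eef_rot: [180.0, 0.0, 131.9]
ft_force: [0.2, 0.5, 3.4]
gripper_width: 0.0638
gripper_force: 15.0
```

Request:
move_arm(
  increments=[
    [[0,0,0.5],0],
    [[0,0,1],0],
    [[0,0,1],0],
    [[0,0,0.8],0],
    [[0.4,-0.8,0],-0.4],
  ],
)

```text
clock: 19.32
tcp_pos: [0.4436, 0.2084, 0.1509]
eef_rot: [179.7, 0.1, 130.1]
ft_force: [0.7, 0.8, -1.5]
gripper_width: 0.0637
gripper_force: 15.0
```

Request:
move_arm(
  increments=[
    [[0.44,-0.93,0],-0.6],
    [[0.44,-0.93,0],-0.6],
    [[0.44,-0.93,0],-0.6],
    [[0.44,-0.93,0],-0.6],
    [[0.44,-0.93,0],-0.6],
  ],
)

```text
clock: 19.95
tcp_pos: [0.5302, 0.0199, 0.1475]
eef_rot: [-180.0, -0.0, 114.8]
ft_force: [1.0, 0.9, -0.5]
gripper_width: 0.0635
gripper_force: 15.0
```

Request:
move_arm(
  increments=[
    [[0.44,-0.93,0],-0.6],
    [[0.44,-0.93,0],-0.6],
    [[0.44,-0.93,0],-0.6],
    [[0.44,-0.93,0],-0.6],
    [[0.44,-0.93,0],-0.6],
  ],
)

```text
clock: 20.58
tcp_pos: [0.6182, -0.1661, 0.1473]
eef_rot: [-180.0, -0.0, 99.8]
ft_force: [0.4, -0.1, 0.1]
gripper_width: 0.064
gripper_force: 15.0
```

Request:
move_arm(
  increments=[
    [[0,0,-0.5],0],
    [[0,0,-0.5],0],
    [[0,0,0],0],
  ],
)

```text
clock: 20.95
tcp_pos: [0.6155, -0.1627, 0.1043]
eef_rot: [-179.7, -0.2, 100.0]
ft_force: [0.3, 0.5, -1.1]
gripper_width: 0.0635
gripper_force: 15.0
```

Run:
```python
from h import *
o=get_obs();print(o["clock"],o["tcp_pos"],o["eef_rot"],o["gripper_width"])
x,y,z=o["tcp_pos"];Y=np.radians([-20,0,20,45])
look("lid_square",z+.0165,x,y,Y,tag="c8");look("can_square",0,.62,-.163,Y)
look("lid_round",.074,.437,-.196);look("can_round",0,.435,-.196);look("lid_small",.056,.452,-.011);look("can_small",0,.452,-.011)
look("lid_oblong",.016,.43,.238,np.radians([0,30,60,90,120,150]))
```

```text
20.95 [ 0.6154821  -0.16273417  0.10433066] [-179.69719642   -0.23006332  100.00109867] 0.06350990017841603
lid_square scene [ 0.6181 -0.161   9.1042  0.3223]
lid_square top [ 0.625  -0.1459 35.396   0.5385]
can_square scene [ 0.6213 -0.1622  9.2862  0.0503]
can_square top [ 0.6182 -0.1445 42.2482  0.6264]
lid_round scene [ 0.4309 -0.1938 11.7859  0.5907]
can_round scene [ 0.4275 -0.1993 10.9476  0.7496]
lid_small scene [ 4.48000e-01 -9.80000e-03  1.05882e+01  8.50000e-02]
lid_small top [ 0.4526 -0.0108  3.3393  0.0807]
can_small scene [ 0.4486 -0.0114 10.822   0.4759]
lid_oblong scene [  0.4277   0.2397 -44.7523   0.0599]
lid_oblong top [4.286000e-01 2.382000e-01 1.363596e+02 4.270000e-02]
```

View pics/c8.png

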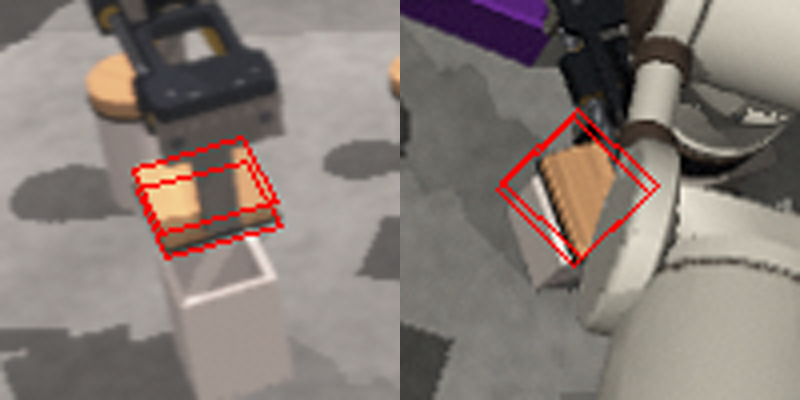

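Request:
move_arm(
  increments=[
    [[0.05,0,-0.4],0],
    [[0,0,-0.35],0],
    [[0,0,-0.2],0],
    [[0,0,0],0],
    [[0,0,0],0],
  ],
)

```text
clock: 22.98
tcp_pos: [0.6203, -0.1651, 0.0702]
eef_rot: [180.0, 0.0, 99.9]
ft_force: [-0.7, 0.8, -0.0]
gripper_width: 0.0634
gripper_force: 15.0
```

Request:
move_arm(
  increments=[
    [[0,0.03,-0.12],0],
    [[0,0,0],0],
    [[0,0,0],0],
  ],
)

```text
clock: 23.35
tcp_pos: [0.62, -0.1637, 0.0651]
eef_rot: [180.0, 0.0, 99.9]
ft_force: [1.1, 0.3, -0.7]
gripper_width: 0.0636
gripper_force: 15.0
```

Request:
move_arm(
  increments=[
    [[0,0,0],0],
    [[0,0,0],0],
    [[0,0,0],0],
    [[0,0,0.5],0],
    [[0,0,1],0],
  ],
  hand=80,
)

```text
clock: 23.98
tcp_pos: [0.6189, -0.1632, 0.125]
eef_rot: [-179.8, -0.1, 99.9]
ft_force: [-0.0, -0.4, -0.3]
gripper_width: 0.08
gripper_force: 0.0
```

Request:
move_arm(
  increments=[
    [[0,0,0.9],0],
    [[-0.5,1,0],1],
    [[-0.5,1,0],1],
    [[-0.5,1,0],1],
    [[-0.5,1,0],1],
  ],
  hand=86,
)

```text
clock: 24.6
tcp_pos: [0.5399, -0.0027, 0.1628]
eef_rot: [179.9, 0.1, 120.1]
ft_force: [-0.3, 0.0, 1.1]
gripper_width: 0.0862
gripper_force: 0.0
```

Request:
move_arm(
  increments=[
    [[-0.5,1,0],1],
    [[-0.5,1,0],1],
    [[-0.5,1,0],1],
    [[-0.5,1,0],0],
    [[-0.5,1,0],0],
  ],
)

```text
clock: 25.22
tcp_pos: [0.4399, 0.1976, 0.1628]
eef_rot: [179.9, 0.1, 134.9]
ft_force: [0.3, 1.1, -0.4]
gripper_width: 0.0858
gripper_force: 0.0
```

Run:
```python
from h import *
o=get_obs();print(o["clock"],o["tcp_pos"],o["eef_rot"],o["gripper_width"])
Y=np.radians([-20,0,20,45])
look("lid_square",.080,.62,-.163,Y,tag="c9");look("can_square",0,.62,-.163,Y)
look("lid_round",.074,.434,-.194);look("can_round",0,.435,-.196)
look("can_oblong",0,.647,.19,[-.4])
i=grab_frame("top");print(i.shape)
cv2.imwrite("pics/c10.png",cv2.resize(i[170:290,360:500],(700,600),interpolation=cv2.INTER_CUBIC))
```

```text
25.225 [0.43986786 0.19761271 0.16282146] [1.79872611e+02 8.58303761e-02 1.34923498e+02] 0.08581975206194874
lid_square scene [ 0.6188 -0.1624  9.1449  0.0781]
lid_square top [ 0.6201 -0.1619 10.8377  0.0501]
can_square scene [ 0.6201 -0.1622  6.5757  0.441 ]
can_square top [ 0.606  -0.1255 40.9297  0.7815]
lid_round scene [ 0.4321 -0.1925 10.7059  0.0493]
lid_round top [ 0.4332 -0.1921 19.4354  0.0784]
can_round scene [ 0.4352 -0.1951 21.4312  0.327 ]
can_oblong scene [  0.6419   0.1928 -22.4727   0.0335]
can_oblong top [  0.6467   0.1905 -21.8046   0.0434]
(400, 640, 3)
```

View pics/c10.png

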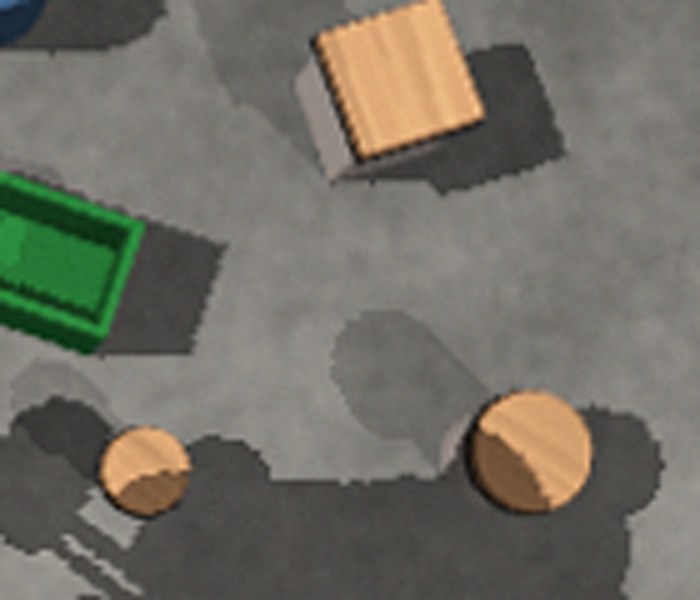

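Square, small and round lids are all seated: square at crop (400,80) and small (145,470) look right, and round (530,450) is slightly off by 4–5 mm. I'll nudge it afterwards. Now lid_oblong.

Request:
move_arm(
  increments=[
    [[-0.14,0.5,-0.5],0.2],
    [[-0.15,0.53,-0.5],0],
    [[0,0,-1],0],
    [[0,0,-1],0],
    [[0,0,-0.5],0],
  ],
  hand=86,
  newtons=30,
)

```text
clock: 26.9
tcp_pos: [0.4267, 0.2371, 0.0187]
eef_rot: [-179.8, -0.1, 135.9]
ft_force: [0.4, 0.3, 0.3]
gripper_width: 0.0862
gripper_force: 0.0
```

Request:
move_arm(
  increments=[
    [[0,0,-0.25],0],
    [[0,0,0],0],
    [[0,0,0],0],
  ],
)

```text
clock: 27.28
tcp_pos: [0.4295, 0.2378, 0.0121]
eef_rot: [179.9, 0.1, 135.9]
ft_force: [-0.3, 0.4, 0.1]
gripper_width: 0.0861
gripper_force: 0.0
```

Request:
move_arm(
  increments=[
    [[0,0.02,-0.15],0],
    [[0,0,-0.15],0],
    [[0,0,0],0],
  ],
)

```text
clock: 27.65
tcp_pos: [0.4278, 0.2381, -0.0016]
eef_rot: [-179.9, -0.0, 135.9]
ft_force: [0.7, -0.6, -0.5]
gripper_width: 0.0859
gripper_force: 0.0
```

Request:
move_arm(
  increments=[
    [[0,0,0],0],
    [[0,0,0],0],
    [[0,0,0],0],
    [[0,0,0],0],
  ],
  hand=62,
)

```text
clock: 28.15
tcp_pos: [0.4285, 0.2383, -0.0009]
eef_rot: [180.0, 0.0, 135.9]
ft_force: [-0.0, -0.2, 0.6]
gripper_width: 0.0675
gripper_force: 30.0
```

Request:
move_arm(
  increments=[
    [[0,0,0.4],0],
    [[0,0,0.8],0],
    [[0,0,1],0],
    [[0,0,1],0],
    [[0,0,0.4],0],
  ],
)

```text
clock: 28.78
tcp_pos: [0.43, 0.2388, 0.1464]
eef_rot: [179.7, 0.2, 135.9]
ft_force: [0.1, 0.3, -1.6]
gripper_width: 0.0674
gripper_force: 30.0
```

Request:
move_arm(
  increments=[
    [[0.9,-0.2,0],0.8],
    [[0.9,-0.2,0],0.8],
    [[0.9,-0.2,0],0.8],
    [[0.9,-0.2,0],0.8],
    [[0.9,-0.2,0],0.8],
  ],
)

```text
clock: 29.4
tcp_pos: [0.6087, 0.1979, 0.1418]
eef_rot: [-179.9, -0.1, 156.1]
ft_force: [0.6, 0.3, -0.3]
gripper_width: 0.0671
gripper_force: 30.0
```

Request:
move_arm(
  increments=[
    [[0.91,-0.19,0],0.4],
    [[0,0,-0.4],0],
    [[0,0,-0.4],0],
    [[0,0,0],0],
    [[0,0,0],0],
  ],
)

```text
clock: 30.02
tcp_pos: [0.6441, 0.1911, 0.1111]
eef_rot: [-180.0, -0.0, 158.0]
ft_force: [0.1, 0.1, -0.8]
gripper_width: 0.0677
gripper_force: 30.0
```

Run:
```python
from h import *
o=get_obs();print(o["clock"],o["tcp_pos"],o["eef_rot"],o["gripper_width"])
x,y,z=o["tcp_pos"]
look("lid_oblong",z+.017,x,y,[-.4],tag="c11");look("can_oblong",0,.645,.19,[-.4])
look("lid_round",.074,.434,-.194);look("can_round",0,.435,-.196)
```

```text
30.025 [0.64407672 0.19108371 0.1111218 ] [-1.79991925e+02 -1.58743984e-02  1.57961800e+02] 0.06765964654875127
lid_oblong scene [  0.6425   0.1929 -21.5547   0.0321]
lid_oblong top [  0.654    0.1871 -25.2958   0.7418]
can_oblong scene [  0.6425   0.1914 -21.016    0.2757]
lid_round top [ 0.4327 -0.1915 17.7304  0.1587]
can_round scene [ 0.4363 -0.1949 11.2377  0.3271]
can_round top [  0.4354  -0.1528 -26.1438   0.8388]
```

View pics/c11.png

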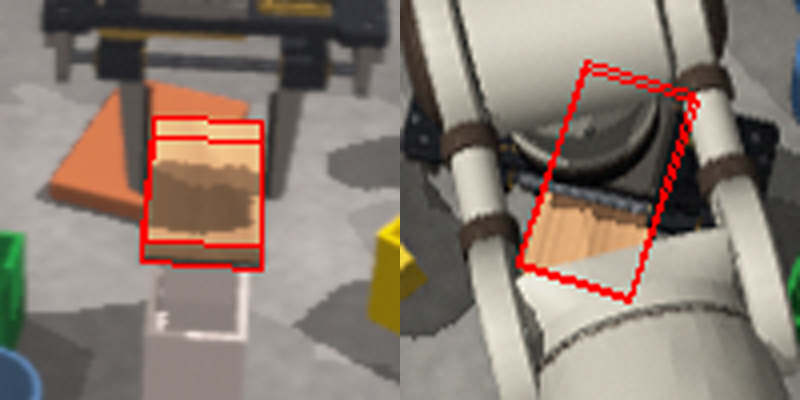

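Request:
move_arm(
  increments=[
    [[0,0,-0.4],0],
    [[0,0,-0.5],0],
    [[0,0,-0.35],0],
    [[0,0,0],0],
    [[0,0,0],0],
  ],
)

```text
clock: 31.45
tcp_pos: [0.6452, 0.1907, 0.0613]
eef_rot: [180.0, 0.0, 157.9]
ft_force: [0.7, 0.8, -1.7]
gripper_width: 0.0673
gripper_force: 30.0
```

Request:
move_arm(
  increments=[
    [[0,0,-0.17],0],
    [[0,0,0],0],
    [[0,0,0],0],
  ],
)

```text
clock: 31.82
tcp_pos: [0.6449, 0.1907, 0.0543]
eef_rot: [180.0, 0.0, 157.9]
ft_force: [-0.6, 0.0, -1.5]
gripper_width: 0.0678
gripper_force: 30.0
```

Request:
move_arm(
  increments=[
    [[0,0,0],0],
    [[0,0,0],0],
    [[0,0,0],0],
    [[0,0,0.5],0],
    [[0,0,1],0],
  ],
  hand=84,
)

```text
clock: 32.45
tcp_pos: [0.6435, 0.1905, 0.1141]
eef_rot: [-179.9, -0.2, 157.9]
ft_force: [-0.3, -0.3, 0.4]
gripper_width: 0.084
gripper_force: 0.0
```

Request:
move_arm(
  increments=[
    [[0,0,1],0],
    [[-1,0.3,0.5],0],
    [[-1,0.3,0],0],
    [[-1,0.3,0],0],
    [[-1,0.3,0],0],
  ],
)

```text
clock: 33.08
tcp_pos: [0.484, 0.2391, 0.176]
eef_rot: [179.9, 0.1, 157.9]
ft_force: [-0.8, 0.4, 0.4]
gripper_width: 0.0839
gripper_force: 0.0
```

Request:
move_arm(
  increments=[
    [[-1,0.5,0],0],
    [[-0.5,0.5,0],0],
    [[0,0.5,0],0],
    [[0,0,0],0],
  ],
)

```text
clock: 33.58
tcp_pos: [0.4258, 0.2997, 0.1752]
eef_rot: [179.9, 0.1, 158.0]
ft_force: [-0.1, -0.2, -0.9]
gripper_width: 0.0838
gripper_force: 0.0
```

Run:
```python
from h import *
o=get_obs();print(o["clock"],o["tcp_pos"],o["eef_rot"],o["gripper_width"])
look("lid_oblong",.07,.645,.19,[-.4]);look("lid_square",.08,.62,-.163,[.17]);look("lid_small",.056,.452,-.011)
look("lid_round",.074,.434,-.194)
for c in CAL: # whole white can_round silhouette incl. lid: fit visible can body+lid union
    m=mask(c,"can_round",(.435,-.195,.03)); print(c, None if m is None else (m.sum(), np.argwhere(m).mean(0)))
a=[cv2.resize(g,(400,500),interpolation=cv2.INTER_CUBIC) for g in(grab_frame("scene")[160:235,155:215],grab_frame("top")[225:300,430:490])]
cv2.imwrite("pics/c12.png",np.hstack(a))
for c,u0,v0,fx,fy in(("scene",155,160,400/60,500/75),("top",430,225,400/60,500/75)):
    P=prism("can_round",.4362,-.1962,0,0);q=(proj(c,P)-[u0,v0])*[fx,fy];print(c,q[[0,10,20,30,-39,-29,-19,-9]].round().tolist())
```

```text
33.575 [0.42577736 0.29974966 0.1751651 ] [1.79931536e+02 8.51721765e-02 1.58017731e+02] 0.08377473158196394
lid_oblong scene [  0.6427   0.1935 -21.4885   0.0536]
lid_oblong top [  0.6465   0.1908 -22.2857   0.0359]
lid_square scene [ 0.6189 -0.1611 12.552   0.0549]
lid_square top [ 0.6192 -0.1631 12.4167  0.0663]
lid_small scene [ 0.4498 -0.0103  0.0114  0.0816]
lid_small top [ 0.4524 -0.0104  6.7985  0.0905]
lid_round scene [ 0.4307 -0.1911 11.0573  0.1331]
lid_round top [ 0.4335 -0.1925  5.8811  0.0502]
scene (np.uint64(439), array([201.0022779 , 186.85193622]))
top (np.uint64(65), array([260.86153846, 450.81538462]))
scene [[228.0, 359.0], [286.0, 308.0], [212.0, 285.0], [160.0, 337.0], [196.0, 210.0], [256.0, 160.0], [180.0, 138.0], [125.0, 189.0]]
top [[168.0, 179.0], [118.0, 256.0], [197.0, 307.0], [241.0, 226.0], [222.0, 157.0], [168.0, 238.0], [253.0, 293.0], [299.0, 207.0]]
```

View pics/c12.png

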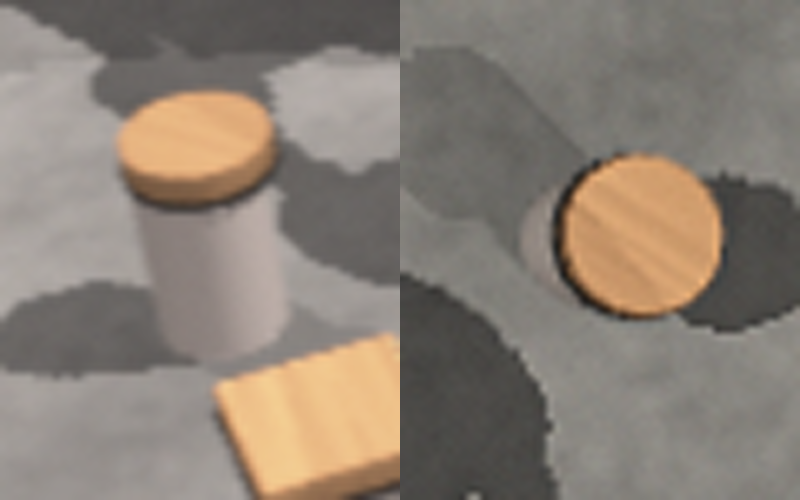

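Let me compare can_round's visible wall edges now with the start picture.

Run:
```python
from h import *
a=cv2.imread("pics/scene0.png").astype(float);b=grab_frame("scene").astype(float);
# body patch (below lid) shift from start to now, several row bands
for n,(r0,r1) in dict(upper=(192,199),mid=(199,206),low=(206,213)).items():
    T=a[r0:r1,174:202].mean(2);best=[]
    for nm,I in(("now",b),):
        ga=np.abs(np.gradient(a[r0:r1,165:212].mean(2),axis=1)).mean(0);gb=np.abs(np.gradient(I[r0:r1,165:212].mean(2),axis=1)).mean(0)
        print(n,"start",ga.round().astype(int).tolist(),"now",gb.round().astype(int).tolist())
ma={c:mask(c,"lid_round",(.434,-.194,.08)) for c in CAL}
# joint: predicted lid edges if centred on can (.4333,-.1964 scene fit) vs mask
for c,(x,y) in dict(scene=(.4332,-.1964),top=(.4374,-.1962)).items():
    P=proj(c,prism("lid_round",x,y,.074,0));m=ma[c];v,u=np.nonzero(m)
    print(c,"pred",P.min(0).round(1),P.max(0).round(1),"mask",u.min(),v.min(),u.max(),v.max())
    C=proj(c,prism("can_round",x,y,0,0));print(" can pred",C.min(0).round(1),C.max(0).round(1))
cv2.imwrite("pics/c13.png",np.hstack([cv2.resize(g[160:235,155:215].astype(np.uint8),(400,500),interpolation=cv2.INTER_CUBIC) for g in(a,b)]))
```

```text
upper start [1, 1, 1, 1, 1, 1, 1, 1, 2, 6, 12, 10, 5, 2, 2, 2, 1, 0, 1, 2, 4, 5, 5, 5, 5, 4, 4, 3, 2, 1, 3, 4, 2, 1, 0, 1, 1, 1, 1, 1, 1, 1, 0, 0, 1, 1, 1] now [1, 1, 1, 1, 1, 1, 1, 1, 2, 6, 12, 11, 4, 1, 1, 1, 0, 0, 1, 2, 4, 6, 7, 5, 5, 6, 4, 3, 2, 1, 8, 17, 17, 10, 9, 7, 4, 2, 1, 1, 1, 1, 0, 1, 1, 1, 1]
mid start [5, 3, 1, 1, 1, 3, 4, 3, 1, 1, 2, 8, 11, 7, 2, 2, 1, 0, 0, 1, 2, 4, 5, 6, 5, 5, 5, 4, 3, 2, 1, 4, 7, 5, 1, 1, 1, 1, 1, 0, 1, 1, 1, 1, 1, 1, 1] now [2, 3, 5, 3, 1, 1, 2, 3, 1, 2, 3, 8, 11, 6, 2, 2, 1, 1, 1, 1, 2, 4, 6, 6, 6, 5, 4, 4, 3, 2, 1, 3, 7, 6, 2, 2, 2, 3, 3, 2, 4, 4, 5, 4, 3, 4, 5]
low start [1, 1, 1, 1, 1, 1, 1, 2, 1, 1, 1, 1, 3, 7, 8, 6, 4, 2, 1, 1, 1, 2, 3, 5, 5, 6, 5, 4, 4, 3, 3, 8, 10, 8, 3, 1, 2, 2, 3, 3, 3, 2, 2, 2, 3, 3, 3] now [1, 1, 1, 1, 1, 1, 2, 2, 1, 1, 1, 1, 3, 7, 8, 6, 4, 2, 1, 1, 2, 2, 3, 5, 6, 6, 5, 4, 4, 3, 3, 8, 10, 8, 3, 2, 3, 3, 3, 5, 4, 2, 3, 4, 3, 3, 4]
scene pred [170.6 173.8] [194.9 192.1] mask 173 174 196 191
 can pred [173.4 179.6] [197.8 213.5]
top pred [453.3 245.5] [478.9 270.3] mask 453 249 477 272
 can pred [447.3 247.9] [475.2 270.9]
```

View pics/c13.png

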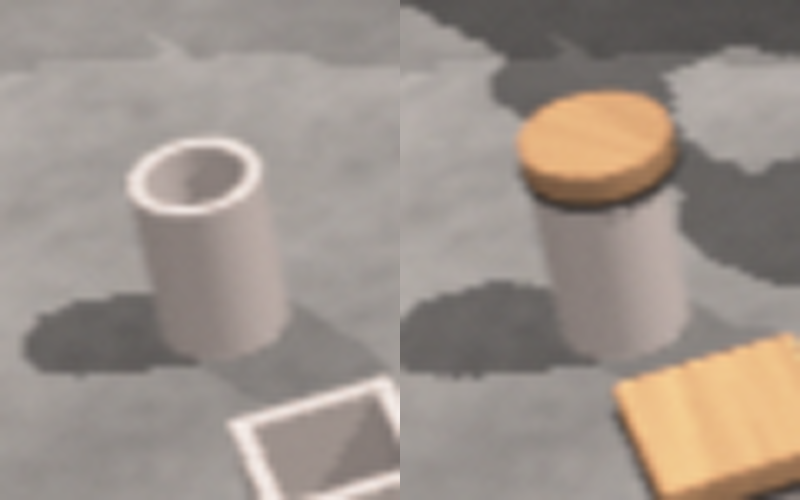

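can_round itself hasn't moved: its edges are identical to the start. The lid sits a little toward the back, so I'll measure the offset by colour segmentation of the rim (start) and the wood (now).

```bash
cat > m.py <<'E'
from h import *
DIM["rim"]=(.05,0,.0005);DIM["wood"]=(.058,0,.0135);DIM["rims"]=(.034,0,.0005);DIM["woods"]=(.042,0,.0135)
def big(m,c,p):
    n,l,s,ce=cv2.connectedComponentsWithStats(m.astype(np.uint8));q=proj(c,[p])[0]
    k=min(range(1,n),key=lambda i:np.hypot(*(ce[i]-q))+(99 if s[i,4]<25 else 0));m=(l==k).astype(np.uint8)
    cn=cv2.findContours(m,cv2.RETR_EXTERNAL,cv2.CHAIN_APPROX_NONE)[0];cv2.drawContours(m,cn,-1,1,-1);return m
def meas(items):
  for c in CAL:
    a=cv2.imread(f"pics/{c}0.png");b=grab_frame(c)
    for rim,wood,x,y,zr in items:
        g=a.min(2);hs=cv2.cvtColor(b,cv2.COLOR_BGR2HSV)
        q=np.int32(proj(c,[(x,y,zr)])[0]);w=np.zeros(g.shape,bool);w[q[1]-20:q[1]+20,q[0]-20:q[0]+20]=1
        th=(g[w].max()+np.median(g[w]))/2
        m1=big((g>th)&w,c,(x,y,zr));m2=big((hs[...,1]>70)&w,c,(x,y,zr+.01))
        r1=fit(rim,zr-.0005,x,y,[0],{c:m1});r2=fit(wood,zr+.0025,x,y,[0],{c:m2})
        print(c,rim,np.round(r1,4)[[0,1,3]],wood,np.round(r2,4)[[0,1,3]],"off mm",np.round(1000*(np.array(r2[:2])-r1[:2]),1),int(th))
meas([("rim","wood",.435,-.195,.074),("rims","woods",.452,-.011,.056)])
E
python3 m.py
```

```text
scene rim [ 0.435  -0.1956  0.0662] wood [ 0.4301 -0.193   0.0476] off mm [-4.9  2.6] 189
scene rims [ 0.4513 -0.0119  0.1047] woods [ 0.449  -0.0102  0.0716] off mm [-2.2  1.7] 189
top rim [ 0.4382 -0.1962  0.1015] wood [ 0.4332 -0.1933  0.035 ] off mm [-5.   2.8] 175
top rims [ 0.4549 -0.0121  0.1509] woods [ 0.4529 -0.0118  0.0422] off mm [-2.   0.3] 186
```

Both cameras agree that lid_round is off by (-5, +2.8) mm and lid_small by 2 mm. I'll regrip lid_round and shift it.

Request:
move_arm(
  increments=[
    [[0.04,-1,0],0],
    [[0.04,-1,0],0],
    [[0.04,-1,0],0],
    [[0.04,-1,0],0],
    [[0.03,-1,0],0],
  ],
  hand=76,
  newtons=12,
)

```text
clock: 35.45
tcp_pos: [0.4324, 0.0974, 0.1743]
eef_rot: [180.0, 0.0, 157.9]
ft_force: [-0.3, -0.6, 0.5]
gripper_width: 0.0761
gripper_force: 0.0
```

Request:
move_arm(
  increments=[
    [[0,-1,0],0],
    [[0,-1,0],0],
    [[0,-1,0],0],
    [[0,-1,0],0],
    [[0,-1,0],0],
  ],
)

```text
clock: 36.08
tcp_pos: [0.4323, -0.1027, 0.1744]
eef_rot: [180.0, 0.0, 157.9]
ft_force: [0.8, -1.0, 0.8]
gripper_width: 0.0763
gripper_force: 0.0
```

Request:
move_arm(
  increments=[
    [[0,-1,0],0],
    [[0,-1,0],0],
    [[0,-0.34,0],0],
    [[0,0,-1],0],
    [[0,0,-1],0],
  ],
)

```text
clock: 36.7
tcp_pos: [0.4329, -0.1947, 0.0937]
eef_rot: [180.0, 0.1, 157.9]
ft_force: [0.8, 0.3, 0.4]
gripper_width: 0.076
gripper_force: 0.0
```

Request:
move_arm(
  increments=[
    [[0,0,-0.5],0],
    [[0,0,0],0],
    [[0,0,0],0],
  ],
)

```text
clock: 37.08
tcp_pos: [0.4332, -0.1951, 0.0753]
eef_rot: [-180.0, 0.1, 158.0]
ft_force: [-0.5, 0.3, -0.3]
gripper_width: 0.0761
gripper_force: 0.0
```

Request:
move_arm(
  increments=[
    [[0.02,0.04,-0.25],0],
    [[0,0,-0.2],0],
    [[0,0,0],0],
  ],
)

```text
clock: 37.45
tcp_pos: [0.4326, -0.1929, 0.0554]
eef_rot: [180.0, -0.1, 157.9]
ft_force: [-0.3, 0.9, 0.5]
gripper_width: 0.0764
gripper_force: 0.0
```

Request:
move_arm(
  increments=[
    [[0,0,0],0],
    [[0,0,0],0],
    [[0,0,0],0],
    [[0,0,0],0],
  ],
  hand=52,
)

```text
clock: 37.95
tcp_pos: [0.4334, -0.1935, 0.0565]
eef_rot: [-180.0, 0.0, 157.9]
ft_force: [0.0, -0.1, 1.5]
gripper_width: 0.0574
gripper_force: 12.0
```

Request:
move_arm(
  increments=[
    [[0,0,0.2],0],
    [[0.12,-0.07,0],0],
    [[0,0,0],0],
    [[0,0,-0.18],0],
    [[0,0,0],0],
  ],
)

```text
clock: 38.58
tcp_pos: [0.4376, -0.1958, 0.0563]
eef_rot: [180.0, -0.1, 157.9]
ft_force: [-0.8, 0.7, 0.9]
gripper_width: 0.0574
gripper_force: 12.0
```

Run:
```python
from h import *
o=get_obs();print(o["clock"],o["tcp_pos"],o["ft_force"],o["gripper_width"])
look("lid_round",.075,.436,-.196)
```

```text
38.575 [ 0.43762751 -0.19583909  0.05634323] [-0.83181405  0.68141474  0.9050058 ] 0.05740237181005306
lid_round scene [ 0.4358 -0.1928 12.4722  0.1951]
lid_round top [ 0.4357 -0.1943 11.2458  0.7193]
```

Release, rise and retreat, then verify.

Request:
move_arm(
  increments=[
    [[0,0,0],0],
    [[0,0,0],0],
    [[0,0,0],0],
    [[0,0,0.5],0],
    [[0,0,1],0],
  ],
  hand=74,
)

```text
clock: 39.4
tcp_pos: [0.4366, -0.1951, 0.1161]
eef_rot: [179.9, -0.2, 157.9]
ft_force: [-0.2, -0.2, 0.6]
gripper_width: 0.0739
gripper_force: 0.0
```

Request:
move_arm(
  increments=[
    [[0,0,1],0],
    [[0,0.8,0.4],0],
    [[0,1,0],0],
    [[0,1,0],0],
    [[0,1,0],0],
  ],
)

```text
clock: 40.02
tcp_pos: [0.4379, -0.043, 0.1731]
eef_rot: [180.0, 0.0, 157.9]
ft_force: [0.0, 0.8, 0.0]
gripper_width: 0.0741
gripper_force: 0.0
```

Request:
move_arm(
  increments=[
    [[0,1,0],0],
    [[0,1,0],0],
    [[0,1,0],0],
    [[0,1,0],0],
    [[0,1,0],0],
  ],
)

```text
clock: 40.65
tcp_pos: [0.4379, 0.1572, 0.1731]
eef_rot: [180.0, 0.0, 157.9]
ft_force: [0.3, 0.2, 0.1]
gripper_width: 0.074
gripper_force: 0.0
```

Request:
move_arm(
  increments=[
    [[0,1,0],0],
    [[0,1,0],0],
    [[0,1,0],0],
    [[0,0,0],0],
    [[0,0,0],0],
  ],
)

```text
clock: 41.28
tcp_pos: [0.4379, 0.2753, 0.1728]
eef_rot: [-180.0, -0.0, 157.9]
ft_force: [0.6, -0.2, -0.4]
gripper_width: 0.0741
gripper_force: 0.0
```

```bash
python3 m.py
python3 - <<'E'
from h import *
look("lid_oblong",.07,.645,.19,[-.4]);look("lid_square",.08,.62,-.163,[.17])
for n in("mug","jam_jar"): print(n,[np.round(search_frame(c,n)[0]["position"],3) for c in CAL])
print(get_obs()["clock"],get_obs()["tcp_pos"])
E
```

```text
scene rim [ 0.435  -0.1956  0.0662] wood [ 0.4351 -0.1945  0.0488] off mm [0.1 1.1] 189
scene rims [ 0.4513 -0.0119  0.1047] woods [ 0.4502 -0.0113  0.0942] off mm [-1.   0.6] 189
top rim [ 0.4382 -0.1962  0.1015] wood [ 0.4382 -0.1948  0.0339] off mm [0.  1.4] 175
top rims [ 0.4549 -0.0121  0.1509] woods [ 0.4531 -0.0114  0.0441] off mm [-1.9  0.6] 186
lid_oblong scene [  0.6423   0.1939 -21.7239   0.0744]
lid_oblong top [  0.6462   0.1903 -21.3726   0.0334]
lid_square scene [ 0.6183 -0.1616  9.6065  0.0376]
lid_square top [ 0.6198 -0.1617  8.5457  0.0766]
mug [array([0.749, 0.025, 0.057]), array([0.73 , 0.023, 0.032])]
jam_jar [array([0.511, 0.433, 0.064]), array([0.491, 0.459, 0.09 ])]
41.975 [0.43799171 0.275857   0.17298531]
```

```bash
python3 -c "
from station import *
print(hand_in())"
```

```text
the job is handed in; nothing more can be done
None
```

I handed the job in at about 42 s: all four lids are on their own canisters, within about 2 mm and 2° of centred and square by the final camera fits, and the mug, jam jar and canisters were left where they stood. The hand-in returned no verdict.

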